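# Slide the drill stop to its index notch with the slip-on handle

### The job

Lift the orange slip-on handle up off its hook and fit it fully down over the steel post of the grey drill-stop carriage. Push the carriage with it along the rail to the robot's left until its spring ball clicks into the notch between the two brass rollers of the red clip, without running past the notch, and finish there, still gripping the handle, with the ball in the notch. The carriage is moved only with the handle; leave the red bin, the small brown bottle and the black tape roll where they are.

Things in the scene. Friction and masses are not known exactly. Their poses are not given: they have to be found in the camera images.
- handle_mid (a point): middle of the orange slip-on handle (loose, 80 g): an upright round cap, 27 mm in diameter and 54 mm tall with a black domed top; this point lies on its axis, 27 mm above its lower rim; z up. A round socket, 19 mm wide and 36 mm deep, opens downward at the rim. At the start it hangs over the hook's upturned tip and may lean a few degrees. Round, so it can be gripped in any direction across
- hook_tip (a point): top of the upturned tip of the dark steel hook (12 mm thick, straight for 45 mm) on a fixed stand with a wooden foot, 120 mm above the bench; the handle hangs on it, its rim 36 mm lower than this point, and must rise 36 mm to come free; lift it 45 mm or more. The stand is left or right of the rail
- stand: the fixed hook stand: its origin is on the bench straight below the hook tip; wooden foot 74 x 64 mm, 14 mm high; the upright is 38 mm toward the stand's +x (roughly the robot's left) and 80 mm high. Tall white shelving stands at the far left, from about y = 0.48 m on: swing the arm clear of it first
- carriage_deck (a point): middle of the flat top of the grey carriage (48 mm across the rail, 60 mm along it, top 42 mm above the bench), where the steel post (15 mm diameter, stepped tip, 32 mm tall) rises; z up, y along the rail. With the handle fully down its rim rests on this deck, so handle_mid is 27 mm above this point. A spring ball in a brass tube looks out on the robot's side (-x), level with the post
- carriage (a joint): carriage along its rail (m), grows toward the rail's +y (robot's left), 0 to 0.2, starts at 0 to 0.04; drag about 1.5 N. The first roller adds about 4 to 6 N from 17 mm before the notch to its crest 8 mm before it; past the crest the ball drops in and centres the carriage by itself (the socket has 2 mm play round the post each way). Leaving the notch takes about 4 to 5 N above the drag
- rail: the fixed aluminium rail, 302 x 50 mm with black end blocks 34 mm high: origin under its middle on the bench, its y axis runs along the rail (to the robot's left, turned at most 0.1 rad), the post moves along the line x = 0 of the rail. A handle pressed down hard drags on the deck and keeps the ball from centring the carriage; easing the grip for a moment lets it centre
- notch (a point): the place of the carriage_deck point when the ball is in the notch: on the rail's line x = 0, 42 mm above the bench; same axes as the rail. The fixed red clip (48 mm long) stands on the robot's side of the rail there, with two upright brass rollers, 16 mm in diameter, tops 43 mm above the bench, 8 mm either side of the notch along the rail and 44 mm to the robot's side of the post's line
- clip: the red clip that carries the notch: origin on the bench straight below the notch point, axes as the rail
- red_bin: red parts bin, 111 x 84 x 54 mm, loose, origin under its middle; a bystander at the right
- bottle: small brown dropper bottle, 33 mm diameter, 102 mm tall, loose, origin under its middle; a bystander
- black_tape: roll of black tape lying flat, 59 x 57 x 19 mm, loose, origin under its middle; a bystander, left or right of the rail, on the other side from the hook stand
Not all that is in view belongs to the job. What is meant by the clip is not blue, pink or turquoise, and is the larger of those in its own colour.

How it is judged:
On the way, in this order (a step that is already met when the one before it is completed fails the run):
1. the handle is lifted clear above the hook tip in the gripper (z of handle_mid in the frame of hook_tip above 0.026 m and contact force between the fingers and handle above 0.5 N), for 0.1 s.
2. the handle is fully down on the carriage's post, short of the notch (horizontal distance between handle_mid and carriage_deck below 0.006 m and z of handle_mid in the frame of carriage_deck below 0.032 m and y of carriage_deck in the frame of notch below -0.02 m), for 0.1 s.
At the end, for the whole second after the job is handed in: the carriage rests within 3 mm of the notch (ball between the rollers), the handle is down on its post (within 5 mm of fully home) and the fingers still grip the handle with more than 1 N (y of carriage_deck in the frame of notch between -0.003 and 0.003 m and velocity of joint carriage between -0.01 and 0.01 m/s and horizontal distance between handle_mid and carriage_deck below 0.006 m and z of handle_mid in the frame of carriage_deck below 0.032 m and contact force between the fingers and handle above 1 N); the arm keeps its last pose, push and grip.
It fails at once if the carriage runs past the notch by more than 12 mm (y of carriage_deck in the frame of notch above 0.012 m).
It fails at once if the carriage is shifted more than 10 mm without the handle on its post (distance of carriage_deck from where it was at the start of the episode above 0.01 m and distance between handle_mid and carriage_deck above 0.05 m).
It fails at once if the red bin is shifted more than 20 mm (distance of red_bin from where it was at the start of the episode above 0.02 m).
It fails at once if the bottle is shifted more than 20 mm or tipped (distance of bottle from where it was at the start of the episode above 0.02 m or angle between bottle's own z axis and vertical above 0.5 rad).
It fails at once if the black tape is shifted more than 20 mm (distance of black_tape from where it was at the start of the episode above 0.02 m).
It also fails if it takes over 64 s, if anything falls off the work surface, if the arm or the gripper's body presses on something with over 40 N, if the wrist force passes 120 N, or if a joint passes its speed limit or range.

### The arm

A 6-joint arm with a two-finger parallel gripper is mounted at the origin on a cart in front of the work surface, level with it; the furniture and walls round the work are solid. World frame = base frame: x ahead of the robot, y to its left, z up, the work surface at z = 0. Lengths are in m, angles in rad, forces in N, time in s.
With the tool pointing down it reaches from about 0.35 to 0.975 m from the base axis. Payload 17.4 kg.
Tool frame: the origin (TCP) lies at the very end of the fingers, on their centre line; the grasp point (between the pads) lies env.pinch_z behind it (env.pinch_z is the distance from the TCP to the grasp point, in m); z points along the fingers, y is the line along which they close (so a half turn about z gives the same grasp; the last joint's range is limited). The gripper opens to 85 mm and grips with 20 to 120 N. Pads are 22 mm wide; open, the fingers measure 114 mm over their backs; the gripper's body (76 mm by 85 mm) begins 54 mm behind the grasp point. The pads swing forward as they close: fully open they stand 13 mm farther back than shut.
Start: joints at [-1.184, 0.116, 1.442, -0, 1.584, -0.038], TCP at [0.278, -0.615, 0.231] pointing down, gripper open.
Joint ranges: [-2.83, 2.83], [-0.83, 2.19], [0.07, 2.5], [-1.14, 4.28], [0.01, 3], [-2.97, 2.97]. Speed limits (rad/s): [1.89, 1.89, 2.22, 3.14, 3.14, 3.14].

### API

Orientations are given as a rotation vector (axis times angle).
In Python, from plant import env gives the robot as it stands.
- The arm moves only by the tool jog_arm, never from a script. Its argument "steps" is a list of rows, each a list of 5 numbers: the opening, from -1 (shut) to 1 (fully open), then the shift along the tool's x, y, z in mm, then the turn about the tool's z in degrees. A call has 1 to 8 rows; each row shifts and turns the commanded pose from where the row before left it, along the tool's axes as they then stand; what a row does not reach is not made up. A row lasts 1/8 s, in which the tool goes at most 62.5 mm and 10.7 degrees, less where a joint would pass 70% of its speed; a pose out of reach is approached as far as the arm can. A call is refused whole if a number of a shift passes 62.5 or a number of a turn 10.7, either way. A call with a gripper value outside its range is refused whole. The fingers move at their own pace and stop on an object; "newtons" is the grip in N (left out, the last holds). Time passes only in rows, so rows that do not move let the fingers close. It gives the time, the measured TCP pose, the force, the opening and the grip force at its end, in the units of the state.
- env.read_state(): the state, without advancing time (a new reading comes with each control period).
- env.grab_frame(name): name is "scene" or "side" or "wrist"; returns a dict with "img" (420x560x3 uint8, red, green, blue), "z_map" (420x560 float32, m along the optical axis (not along the pixel's ray), 0 where there is no reading), "fx", "fy", "cx", "cy" (pixels), "pose" (4x4, takes a point from camera to world coordinates); the wrist camera has in their place "T_tool_cam" (4x4, takes a point from camera to tool coordinates, whose origin is the TCP and whose axes are the flange's). Camera axes: x right, y down, z forward; pixel columns grow to the right and rows downward; lengths in m; the calibration is good to about 2 mm. A picture is of the moment at which its call begins: read the wrist's pose just before it.
- env.job_done(): hands the job in; it is judged then, once.
Trained networks look in a picture, given as the dict that the camera call returned (one of the last four; its "shot" number tells which), for a name from the list of things; names that differ only in an ending like _2 or _b are one class to them, and where a whole thing is asked for, a point or a joint stands for the part that bears it (a point fixed in the world has none). Each returns a list of dicts, best first, with "score" (0 to 1); they miss things now and then, are a little off and sometimes report something else, mostly with a low value. They report only what shows in the picture. A call takes as long as a camera call. They do not tell look-alikes from the thing itself.
- env.boxes_of(query, picture): "bbox" ([left, top, right, bottom] in pixels, round what is visible of it).
The state is a dict: "t": time; "joint_positions": joint angles; "dq": joint speeds; "joint_efforts": joint torques, N m; "tcp_pos": TCP position; "tcp_rot": TCP orientation; "wrist_force": force on the tool from outside, world axes, zero at the start; "torque": the same for the moment, N m; "grip_width": finger opening in m; "grasp_force": force on a finger pad.
Only numpy, scipy, OpenCV 4.12 (cv2) and the standard library are available. Lean on these libraries where they do the work, as an engineer would, in place of code of your own. Each camera call takes 0.05 s, during which the arm holds its last target. There are 200 camera calls.

## Working session

There is one attempt and no reset: what is moved stays moved. The work goes in short steps, Python scripts to look and compute and a tool call to move; the robot and the scene stay as the last step left them, time stands still between calls to the robot, and variables do not carry over. Pictures are saved under pics/ and viewed, at most 10 in all, crops included, and the job is handed in when it is done.

Besides the shell and the picture viewer there is one more tool, called after "Emit:" as a command line: name --pt "numbers of a row" for each row, then --argument value for the rest. jog_arm: Moves the arm, as the interface text tells. Its arguments: {"type":"object","properties":{"steps":{"type":"array"},"newtons":{"type":"number"}},"required":["steps"]}

```bash
mkdir -p pics; ls; cat > h.py <<'E'
import numpy as np, cv2
from scipy.spatial.transform import Rotation as R
from plant import env
def grab(name,save=None):
    s=env.read_state(); f=env.grab_frame(name)
    if 'pose' in f: T=f['pose']
    else:
        W=np.eye(4); W[:3,:3]=R.from_rotvec(s['tcp_rot']).as_matrix(); W[:3,3]=s['tcp_pos']; T=W@f['T_tool_cam']
    f['T']=np.array(T)
    if save: cv2.imwrite('pics/'+save,f['img'][:,:,::-1])
    return f
def cloud(f):
    z=f['z_map']; v,u=np.mgrid[:z.shape[0],:z.shape[1]]
    P=np.stack([(u-f['cx'])/f['fx']*z,(v-f['cy'])/f['fy']*z,z],-1)
    W=P@f['T'][:3,:3].T+f['T'][:3,3]; W[z<=0]=np.nan
    return W
E
python3 - <<'E'
from h import *
s=env.read_state(); print(env.pinch_z,{k:np.round(v,3) for k,v in s.items()})
print(np.round(R.from_rotvec(s['tcp_rot']).as_matrix(),3))
for c in ['scene','side']:
    f=grab(c,c+'0.png'); W=cloud(f); print(c,np.round(f['T'],2).tolist())
    for q in ['handle_mid','stand','carriage','rail','clip','red_bin','bottle','black_tape']:
        for b in env.boxes_of(q,f)[:4]:
            l,t,r,bo=map(int,b['bbox']); p=W[(t+bo)//2,(l+r)//2]
            print(q,round(b['score'],2),[l,t,r,bo],np.round(p,3))
E
```

```text
pics
0.0187 {'t': np.float64(0.0), 'joint_positions': array([-1.184,  0.117,  1.442,  0.   ,  1.584, -0.038]), 'dq': array([-0.   , -0.   ,  0.001,  0.   ,  0.001, -0.   ]), 'joint_efforts': array([-3.0000e-03, -7.3199e+01, -6.3251e+01, -0.0000e+00,  6.0000e-03,
        0.0000e+00]), 'tcp_pos': array([ 0.278, -0.615,  0.231]), 'tcp_rot': array([-3.07 , -0.662,  0.   ]), 'wrist_force': array([0.104, 0.955, 0.044]), 'torque': array([ 0.007, -0.022,  0.052]), 'grasp_force': np.float64(0.0), 'grip_width': np.float64(0.085)}
[[ 0.911  0.412 -0.   ]
 [ 0.412 -0.911  0.001]
 [ 0.    -0.001 -1.   ]]
scene [[0.83, -0.35, 0.43, -0.14], [-0.55, -0.51, 0.66, -1.22], [-0.01, -0.79, -0.62, 1.13], [0.0, 0.0, 0.0, 1.0]]
stand 0.62 [257, 268, 282, 294] [ 0.241 -0.559  0.31 ]
rail 0.53 [249, 245, 270, 263] [ 0.415 -0.197  0.023]
clip 0.57 [324, 227, 339, 242] [ 0.684 -0.267  0.035]
red_bin 0.82 [291, 301, 330, 336] [ 0.407 -0.516  0.004]
side [[-0.86, -0.21, 0.47, -0.07], [-0.51, 0.31, -0.8, 0.98], [0.02, -0.92, -0.38, 0.62], [0.0, 0.0, 0.0, 1.0]]
handle_mid 0.61 [359, 187, 372, 207] [ 0.398 -0.314  0.117]
handle_mid 0.38 [308, 259, 330, 279] [ 0.387 -0.003  0.024]
stand 0.25 [308, 256, 331, 280] [ 0.387 -0.002  0.027]
carriage 0.81 [319, 223, 339, 244] [ 0.432 -0.149  0.055]
rail 0.71 [279, 225, 347, 288] [ 0.432 -0.057  0.024]
clip 0.62 [240, 231, 257, 242] [ 0.647 -0.069  0.021]
clip 0.6 [165, 273, 189, 295] [0.632 0.245 0.025]
clip 0.59 [269, 292, 284, 309] [0.407 0.17  0.02 ]
clip 0.55 [307, 255, 332, 276] [0.386 0.    0.037]
red_bin 0.44 [368, 189, 381, 209] [ 0.425 -0.473  0.054]
bottle 0.81 [148, 287, 163, 328] [0.438 0.499 0.172]
bottle 0.75 [366, 191, 379, 213] [ 0.432 -0.477  0.041]
bottle 0.5 [319, 224, 340, 246] [ 0.431 -0.148  0.05 ]
black_tape 0.69 [233, 321, 259, 347] [0.408 0.287 0.   ]
black_tape 0.3 [319, 225, 343, 249] [ 0.425 -0.149  0.045]
```

```bash
python3 - <<'E'
import cv2
a=cv2.imread('pics/side0.png')[140:380,100:420]; cv2.imwrite('pics/sidec.png',cv2.resize(a,(800,600),interpolation=cv2.INTER_CUBIC))
a=cv2.imread('pics/scene0.png')[120:360,130:450]; cv2.imwrite('pics/scenec.png',cv2.resize(a,(800,600),interpolation=cv2.INTER_CUBIC))
E
```

```text
(no output)
```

View pics/sidec.png

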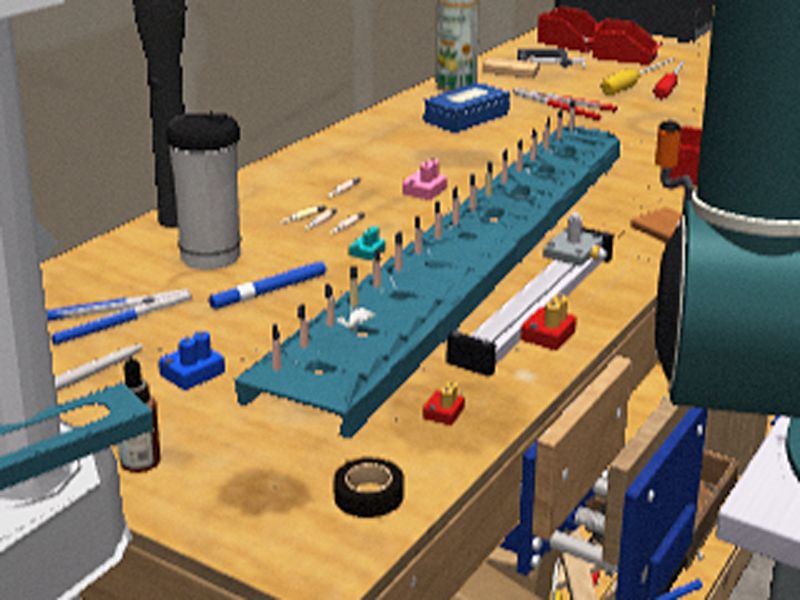

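View pics/scenec.png

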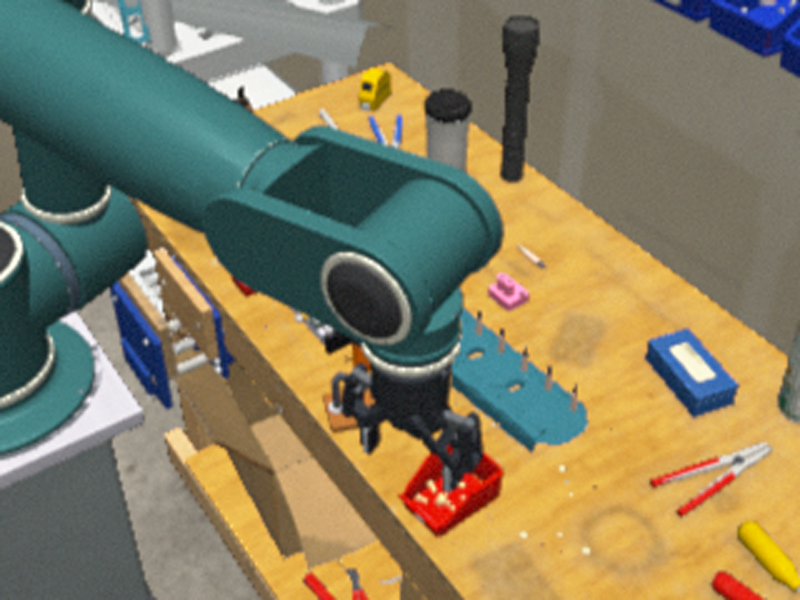

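Side crop: orange handle on the hook at (668,145) → full px (367,198). The carriage is at (575,240). Red clips: the big one beside the rail at (550,320) → (320,268), and a small decoy at (443,402) → (277,301). Blue, pink and turquoise clips are not it. Other orange or red things are the bin behind the arm and the red bins at the far right. My choice: the upright orange cap on the hook, and the larger red clip at the rail.

```bash
python3 - <<'E'
from h import *
f=grab('side'); W=cloud(f); hsv=cv2.cvtColor(f['img'],cv2.COLOR_RGB2HSV); print(f['fx'],f['T'][:3,3])
def box(n,l,t,r,b,m):
    P=W[t:b,l:r][m[t:b,l:r]]; P=P[np.isfinite(P[:,0])]; print(n,len(P),np.round(np.median(P,0),3),np.round(np.percentile(P,[3,97],0),3).tolist())
h,s,v=[hsv[...,i] for i in range(3)]
box('orange',357,183,374,212,(h>5)&(h<14)&(s>150))
box('red',300,250,335,285,((h<5)|(h>175))&(s>150))
g=(s<60)
z=W[...,2]
box('deck',315,220,345,250,g&(z>.037)&(z<.048))
box('post',315,215,345,245,g&(z>.05)&(z<.08))
box('rail',280,240,345,285,g&(z>.012)&(z<.03))
box('endL',278,265,300,292,(v<60)&(z>.01))
E
```

```text
490.8858831328343 [-0.074807    0.97847908  0.62176749]
orange 136 [ 0.396 -0.321  0.11 ] [[0.385, -0.481, 0.044], [0.441, -0.314, 0.132]]
red 195 [0.387 0.004 0.017] [[0.371, -0.031, 0.005], [0.41, 0.01, 0.024]]
deck 181 [ 0.426 -0.145  0.043] [[0.4, -0.182, 0.038], [0.453, -0.124, 0.046]]
post 47 [ 0.432 -0.15   0.064] [[0.426, -0.157, 0.051], [0.44, -0.145, 0.076]]
rail 597 [ 0.424 -0.025  0.023] [[0.41, -0.144, 0.014], [0.446, 0.087, 0.028]]
endL 199 [0.425 0.086 0.024] [[0.403, 0.08, 0.011], [0.449, 0.09, 0.036]]
```

Emit:
jog_arm --pt "1 20 0 0 8" --pt "1 20 -40 0 8" --pt "1 10 -60 0 8" --pt "1 0 -60 0 0" --pt "1 0 -60 0 0" --pt "1 0 -20 0 0" --pt "1 0 0 0 0"

```text
t: 1.82
tcp_pos: [0.305, -0.3615, 0.2319]
tcp_rot: [3.14, 0.011, 0.001]
wrist_force: [0.2, -0.4, -0.1]
grip_width: 0.0854
grasp_force: 0.0
```

```bash
python3 - <<'E'
from h import *
f=grab('wrist','w1.png'); W=cloud(f); hsv=cv2.cvtColor(f['img'],cv2.COLOR_RGB2HSV)
print(np.round(f['T_tool_cam'],3).tolist(),f['fx'])
h,s,v=[hsv[...,i] for i in range(3)]; z=W[...,2]
for n,m in [('orange',(h>5)&(h<14)&(s>170)&(z>.06)&(z<.16)),('hi',(z>.09)&(z<.15)),('top',(z>.132)&(z<.15)),('foot',(z>.008)&(z<.02)&(s>60)),('upr',(z>.07)&(z<.083))]:
    P=W[m]; vv,uu=np.where(m)
    if len(P): print(n,len(P),np.round(np.median(P,0),3),np.round(np.percentile(P,[2,98],0),3).tolist(),[int(np.median(uu)),int(np.median(vv))])
E
```

```text
[[0.0, -0.956, -0.293, 0.075], [1.0, 0.001, -0.0, 0.0], [0.001, -0.293, 0.956, -0.143], [0.0, 0.0, 0.0, 1.0]] 294.7760931218816
orange 36 [ 0.39  -0.342  0.111] [[0.386, -0.345, 0.097], [0.397, -0.338, 0.125]] [256, 109]
hi 1076 [ 0.397 -0.333  0.136] [[0.386, -0.345, 0.102], [0.409, -0.321, 0.139]] [241, 98]
top 942 [ 0.398 -0.332  0.136] [[0.386, -0.344, 0.132], [0.409, -0.321, 0.139]] [240, 97]
foot 7489 [ 0.362 -0.138  0.014] [[-0.075, -0.553, 0.009], [0.499, 0.03, 0.019]] [116, 138]
upr 566 [ 0.378 -0.163  0.074] [[0.081, -0.328, 0.07], [0.439, -0.013, 0.08]] [66, 124]
```

View pics/w1.png

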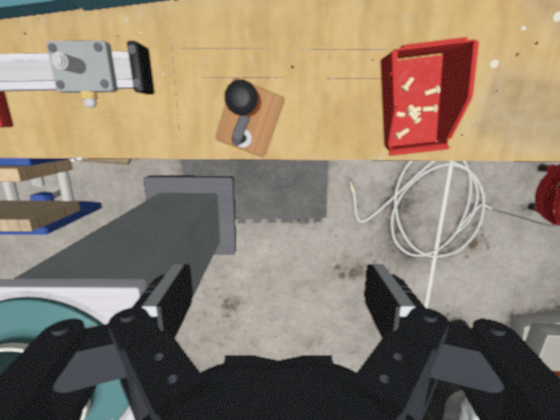

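The wrist view shows the handle's black dome at (241,97), the stand with its upright toward the robot at (242,138), the carriage post at (60,62), and the red bin at (430,95). The handle axis is at about (0.3975, −0.3325).

Emit:
jog_arm --pt "1 50 -15 0 0" --pt "1 42.5 -14 0 0" --pt "1 0 0 40 0" --pt "1 0 0 40 0" --pt "1 0 0 30 0" --pt "1 0 0 22 0" --pt "1 0 0 0 0" --pt "1 0 0 0 0"

```text
t: 2.88
tcp_pos: [0.3973, -0.3333, 0.1001]
tcp_rot: [3.141, 0.008, 0.001]
wrist_force: [-0.0, 0.4, 0.4]
grip_width: 0.0857
grasp_force: 0.0
```

Emit:
jog_arm --pt "0.2 0 0 0 0" --pt "-0.2 0 0 0 0" --pt "-1 0 0 0 0" --pt "-1 0 0 0 0" --pt "-1 0 0 0 0" --pt "-1 0 0 0 0" --newtons 30

```text
t: 3.62
tcp_pos: [0.3971, -0.3325, 0.0996]
tcp_rot: [3.141, 0.009, 0.0]
wrist_force: [-1.1, 0.1, 5.8]
grip_width: 0.0254
grasp_force: 29.5
```

Emit:
jog_arm --pt "-1 0 0 -12 0" --pt "-1 0 0 -20 0" --pt "-1 0 0 -25 0" --pt "-1 0 0 -25 0" --pt "-1 0 0 0 0" --pt "-1 0 0 0 0"

```text
t: 4.38
tcp_pos: [0.3969, -0.3323, 0.181]
tcp_rot: [-3.141, -0.009, 0.0]
wrist_force: [-0.4, -0.9, -0.3]
grip_width: 0.0254
grasp_force: 29.5
```

```bash
python3 - <<'E'
from h import *
s=env.read_state(); print(s['t'],s['tcp_pos'],s['grasp_force'],s['grip_width'])
f=grab('wrist','w2.png'); W=cloud(f); z=W[...,2]
hsv=cv2.cvtColor(f['img'],cv2.COLOR_RGB2HSV); h,sa,v=[hsv[...,i] for i in range(3)]
Y=W[...,1];X=W[...,0]
a=(X>.36)&(X<.5)&(Y>-.23)&(Y<-.05)
for n,m in [('deck',a&(z>.038)&(z<.047)),('posttop',a&(z>.066)&(z<.085)),('handle',(z>.11)&(sa>150)&(h>4)&(h<15))]:
    P=W[m]
    if len(P): print(n,len(P),np.round(np.median(P,0),4),np.round(np.percentile(P,[2,98],0),4).tolist())
f=grab('side','s2.png'); W=cloud(f)
a=f['img'][140:300,240:440][:,:,::-1]; cv2.imwrite('pics/s2c.png',cv2.resize(a,(750,600),interpolation=cv2.INTER_CUBIC))
E
```

```text
4.375 [ 0.39691222 -0.3322693   0.18103605] 29.50790638144099 0.02544953675431043
deck 2841 [ 0.4362 -0.1621  0.0426] [[0.4016, -0.1861, 0.039], [0.4565, -0.1291, 0.0449]]
posttop 302 [ 0.4342 -0.1594  0.0723] [[0.4268, -0.1641, 0.0664], [0.4404, -0.1518, 0.0757]]
handle 1757 [ 0.4094 -0.332   0.1955] [[0.4022, -0.345, 0.1706], [0.4114, -0.3201, 0.2124]]
```

View pics/s2c.png

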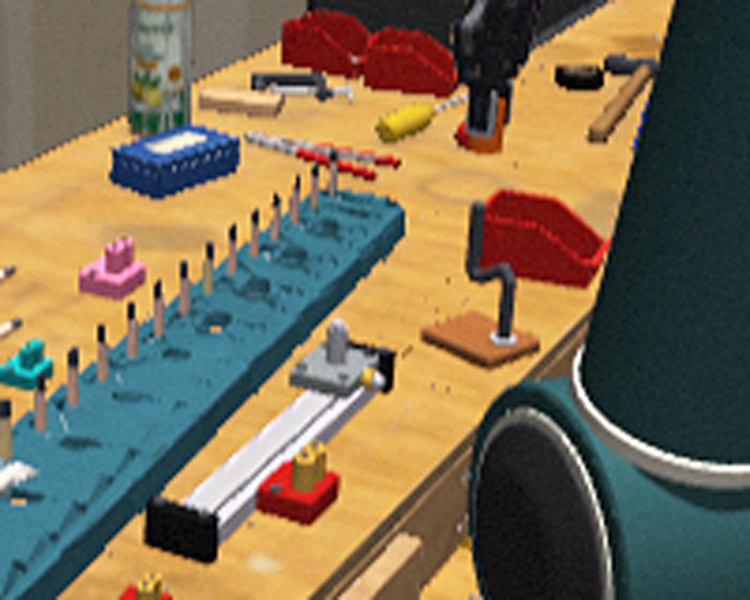

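View pics/w2.png

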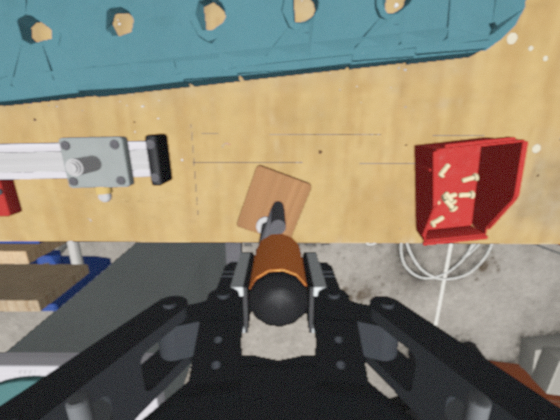

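Side crop: the hook is empty at (480,210), the handle is in the gripper at (487,130), and the carriage is still at (340,370). The wrist view agrees, with the post at (73,167). I'll move nearer and measure the post.

Emit:
jog_arm --pt "-1 0 -40 0 0" --pt "-1 0 -55 0 0" --pt "-1 0 -15 0 0" --pt "-1 0 0 0 0" --pt "-1 0 0 0 0"

```text
t: 5.1
tcp_pos: [0.3964, -0.2231, 0.1811]
tcp_rot: [-3.142, -0.009, 0.001]
wrist_force: [-0.1, -0.4, -0.2]
grip_width: 0.0257
grasp_force: 29.7
```

```bash
python3 - <<'E'
from h import *
s=env.read_state(); print(s['t'],s['tcp_pos'],s['tcp_rot'])
f=grab('wrist','w3.png'); W=cloud(f); z=W[...,2]
hsv=cv2.cvtColor(f['img'],cv2.COLOR_RGB2HSV); h,sa,v=[hsv[...,i] for i in range(3)]
Y=W[...,1];X=W[...,0]
a=(X>.36)&(X<.5)&(Y>-.23)&(Y<-.05)
def show(n,m):
    P=W[m]
    if len(P): print(n,len(P),np.round(np.median(P,0),4),np.round(np.percentile(P,[1,50,99],0),4).tolist())
    return P
P=show('deck',a&(z>.039)&(z<.046)&(sa<70))
print(cv2.minAreaRect(P[:,:2].astype(np.float32)*1000))
for lo,hi in [(.05,.06),(.06,.07),(.07,.08),(.072,.08)]: show('post%g'%lo,a&(z>lo)&(z<hi))
P=show('rail',(z>.017)&(z<.032)&(sa<60)&(X>.39)&(X<.47)&(Y>-.12)&(Y<.1))
for y0 in np.arange(-.1,.09,.03):
    q=P[abs(P[:,1]-y0)<.01]
    if len(q)>20: print(round(y0,2),np.round(np.percentile(q[:,0],[3,97]),4),np.median(q[:,2]))
m=((h<5)|(h>175))&(sa>150)&(z>.008)&(z<.06)&(X>.34)&(X<.42)&(Y>-.1)&(Y<.08)
P=show('clipred',m); 
if len(P):print(cv2.minAreaRect(P[:,:2].astype(np.float32)*1000))
show('brass',(z>.036)&(z<.05)&(X>.34)&(X<.415)&(Y>-.1)&(Y<.08))
show('handle',(z>.11)&(sa>150)&(h>4)&(h<15))
E
```

```text
5.1 [ 0.39639362 -0.22311434  0.18106622] [-3.14155076e+00 -8.80551743e-03  7.18506358e-04]
deck 2823 [ 0.4363 -0.1592  0.0426] [[0.4005, -0.1858, 0.0396], [0.4363, -0.1592, 0.0426], [0.4573, -0.1276, 0.045]]
((426.3454284667969, -156.65028381347656), (62.2835807800293, 59.8615608215332), 0.9546946883201599)
post0.05 46 [ 0.4372 -0.1623  0.056 ] [[0.4286, -0.1639, 0.0502], [0.4372, -0.1623, 0.056], [0.441, -0.1545, 0.0599]]
post0.06 56 [ 0.4357 -0.162   0.0665] [[0.4271, -0.1639, 0.0608], [0.4357, -0.162, 0.0665], [0.441, -0.1493, 0.0699]]
post0.07 229 [ 0.4343 -0.1571  0.073 ] [[0.4268, -0.1631, 0.0701], [0.4343, -0.1571, 0.073], [0.4406, -0.1493, 0.0758]]
post0.072 151 [ 0.4341 -0.1566  0.0739] [[0.4281, -0.162, 0.0721], [0.4341, -0.1566, 0.0739], [0.4392, -0.1507, 0.0759]]
rail 6177 [ 0.431  -0.0292  0.0234] [[0.402, -0.1178, 0.0173], [0.431, -0.0292, 0.0234], [0.4488, 0.0602, 0.0257]]
-0.1 [0.4154 0.449 ] 0.023502758248468925
-0.07 [0.4151 0.448 ] 0.023375231871742674
-0.04 [0.401  0.4468] 0.023182582640174754
-0.01 [0.413  0.4465] 0.02337774040232543
0.02 [0.4126 0.4455] 0.02350241014695631
0.05 [0.4122 0.4451] 0.02351722505288381
clipred 1039 [ 0.3983 -0.0275  0.0205] [[0.3739, -0.0412, 0.0085], [0.3983, -0.0275, 0.0205], [0.4111, 0.0031, 0.0222]]
((392.4051818847656, -18.778392791748047), (38.72064208984375, 45.943843841552734), 1.8084770441055298)
brass 485 [ 0.3865 -0.0195  0.0435] [[0.3786, -0.0326, 0.0363], [0.3865, -0.0195, 0.0435], [0.3931, -0.0019, 0.0455]]
handle 1760 [ 0.409  -0.2229  0.1955] [[0.4012, -0.236, 0.1696], [0.409, -0.2229, 0.1955], [0.411, -0.2107, 0.2128]]
```

View pics/w3.png

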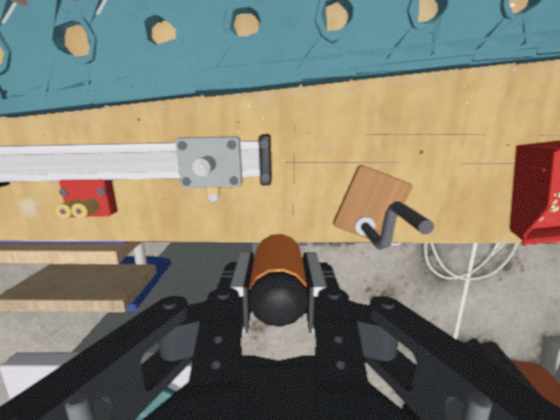

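Wrist view: post at (203,166), clip rollers at (63,211) and (79,211), empty hook at (425,225). Post is at about (0.434, −0.1565) and the notch at about y = −0.0165, so travel is about 140 mm. I'll move the handle to just above the post.

Emit:
jog_arm --pt "-1 17 -30 0 0" --pt "-1 20 -36.3 0 0" --pt "-1 0 0 30 0" --pt "-1 0 0 30 0" --pt "-1 0 0 18 0" --pt "-1 0 0 0 0" --pt "-1 0 0 0 0"

```text
t: 6.02
tcp_pos: [0.4334, -0.1564, 0.1044]
tcp_rot: [3.141, 0.008, 0.002]
wrist_force: [0.1, -0.8, -0.4]
grip_width: 0.0256
grasp_force: 29.8
```

```bash
python3 - <<'E'
from h import *
s=env.read_state(); print(s['t'],s['tcp_pos'],s['tcp_rot'])
f=grab('wrist'); W=cloud(f); z=W[...,2]
hsv=cv2.cvtColor(f['img'],cv2.COLOR_RGB2HSV); h,sa,v=[hsv[...,i] for i in range(3)]
m=(z>.07)&(z<.15)&(sa>150)&(h>4)&(h<15); P=W[m]
for lo in np.arange(.08,.13,.01):
    q=P[(P[:,2]>lo)&(P[:,2]<lo+.01)]
    if len(q)>20: print(round(lo,3),len(q),np.round(np.percentile(q[:,0],97),4),np.round(np.percentile(q[:,1],[2,98]),4))
f=grab('side'); W=cloud(f); z=W[...,2];X=W[...,0];Y=W[...,1]
c=(X>.4)&(X<.46)&(Y>-.19)&(Y<-.12)
hsv=cv2.cvtColor(f['img'],cv2.COLOR_RGB2HSV); h,sa,v=[hsv[...,i] for i in range(3)]
for n,m in [('or',c&(z>.077)&(sa>150)&(h>4)&(h<15)),('post',c&(z>.05)&(z<.073)&(sa<60))]:
    vv,uu=np.where(m); print(n,m.sum(),np.round(np.median(W[m],0),4),uu.min(),uu.max(),vv.min(),vv.max(), [ (int(r),int(uu[vv==r].min()),int(uu[vv==r].max())) for r in np.unique(vv)])
a=f['img'][190:260,285:378][:,:,::-1]; cv2.imwrite('pics/s4c.png',cv2.resize(a,None,fx=8,fy=8,interpolation=cv2.INTER_CUBIC))
E
```

```text
6.025 [ 0.43342434 -0.15636813  0.10439015] [3.14112303e+00 8.48083619e-03 1.62105654e-03]
0.09 157 0.4477 [-0.1671 -0.1473]
0.1 326 0.4478 [-0.1689 -0.1449]
0.11 418 0.4478 [-0.1692 -0.1441]
0.12 511 0.4478 [-0.1692 -0.1444]
or 66 [ 0.4245 -0.1493  0.1025] 325 335 206 221 [(206, 335, 335), (207, 333, 335), (208, 333, 335), (209, 333, 335), (210, 333, 335), (211, 333, 335), (212, 333, 335), (213, 333, 335), (214, 333, 335), (215, 333, 335), (216, 333, 334), (217, 332, 334), (218, 326, 334), (219, 325, 334), (220, 326, 334), (221, 327, 333)]
post 41 [ 0.4314 -0.1499  0.0624] 327 332 226 235 [(226, 331, 331), (227, 328, 332), (228, 328, 332), (229, 328, 331), (230, 328, 332), (231, 327, 332), (232, 327, 331), (233, 327, 331), (234, 328, 330), (235, 329, 331)]
```

View pics/s4c.png

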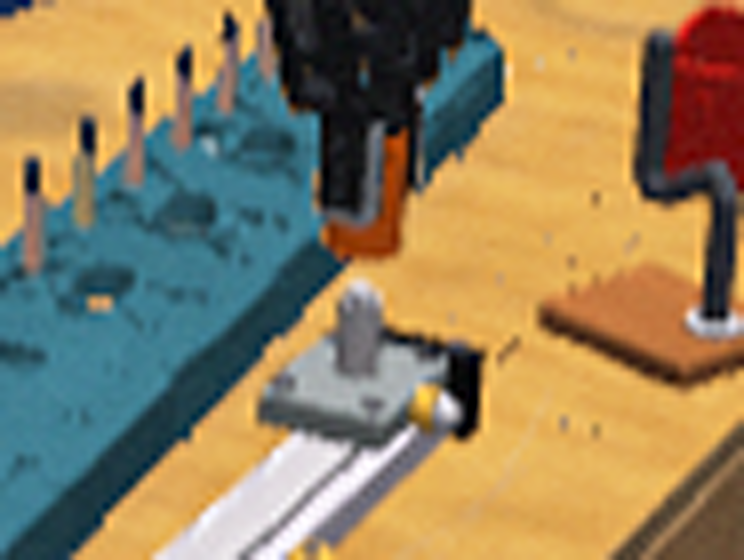

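Side crop: the rim at (362,245) is centred over the post tip at (360,295), and the handle is upright. Lowering.

Emit:
jog_arm --pt "-1 0 0 10 0" --pt "-1 0 0 6 0" --pt "-1 0 0 5 0" --pt "-1 0 0 5 0" --pt "-1 0 0 0 0"

```text
t: 6.75
tcp_pos: [0.4328, -0.1558, 0.0769]
tcp_rot: [-3.141, -0.009, 0.001]
wrist_force: [-0.1, -0.1, 0.5]
grip_width: 0.026
grasp_force: 29.8
```

Emit:
jog_arm --pt "-1 0 0 7 0" --pt "-1 0 0 6 0" --pt "-1 0 0 3 0" --pt "-1 0 0 1.5 0" --pt "-1 0 0 0 0" --pt "-1 0 0 0 0"

```text
t: 7.5
tcp_pos: [0.4331, -0.1559, 0.06]
tcp_rot: [3.141, 0.009, 0.0]
wrist_force: [-0.5, 0.0, -0.7]
grip_width: 0.0257
grasp_force: 29.8
```

Emit:
jog_arm --pt "-1 0 0 1.5 0" --pt "-1 0 0 0 0" --pt "-1 0 0 0 0"

```text
t: 7.88
tcp_pos: [0.433, -0.1559, 0.0583]
tcp_rot: [3.142, 0.009, 0.0]
wrist_force: [-0.4, -0.9, -0.3]
grip_width: 0.0253
grasp_force: 29.8
```

```bash
python3 - <<'E'
from h import *
f=grab('wrist'); W=cloud(f); z=W[...,2]
hsv=cv2.cvtColor(f['img'],cv2.COLOR_RGB2HSV); h,sa,v=[hsv[...,i] for i in range(3)]
m=(z>.035)&(z<.12)&(sa>150)&(h>4)&(h<15)&(W[...,0]>.435)&(W[...,0]<.46); print(np.percentile(W[m],[.5,2,50,98],0).round(4).tolist())
m=(z>.08)&(z<.12)&(v<60)&(abs(W[...,0]-.434)<.01)&(abs(W[...,1]+.156)<.01);print(np.percentile(W[m][:,2],[50,95,99]))
E
```

```text
[[0.4374, -0.1688, 0.0475], [0.4384, -0.1687, 0.0488], [0.4456, -0.1557, 0.0732], [0.4475, -0.1438, 0.0895]]
[0.09545063 0.09718722 0.09753671]
```

Emit:
jog_arm --pt "-1 0 0 0.8 0" --pt "-1 0 0 0 0" --pt "-1 0 0 0 0"

```text
t: 8.3
tcp_pos: [0.4331, -0.1559, 0.0577]
tcp_rot: [3.141, 0.009, 0.0]
wrist_force: [-0.9, 0.3, 2.7]
grip_width: 0.0256
grasp_force: 29.9
```

Emit:
jog_arm --pt "-1 0 0 0.8 0" --pt "-1 0 0 0 0" --pt "-1 0 0 0 0"

```text
t: 8.68
tcp_pos: [0.4333, -0.1561, 0.0576]
tcp_rot: [3.141, 0.009, 0.001]
wrist_force: [-3.1, 0.9, 12.1]
grip_width: 0.0255
grasp_force: 30.8
```

Seated: contact force at TCP z ≈ 0.0577. I'll ease off and push along the rail.

Emit:
jog_arm --pt "-1 0 0 -0.8 0" --pt "-1 -0.2 -10 0 0" --pt "-1 -0.3 -15 0 0" --pt "-1 -0.4 -20 0 0" --pt "-1 -0.4 -20 0 0" --pt "-1 -0.3 -15 0 0" --pt "-1 -0.2 -10 0 0" --pt "-1 0 0 0 0"

```text
t: 9.68
tcp_pos: [0.4307, -0.0648, 0.0577]
tcp_rot: [-3.141, -0.011, -0.001]
wrist_force: [-0.4, 0.9, 5.4]
grip_width: 0.0257
grasp_force: 30.5
```

```bash
cat > m.py <<'E'
from h import *
s=env.read_state(); print(s['t'],s['tcp_pos'],s['wrist_force'],s['grasp_force'])
f=grab('wrist','w_%.1f.png'%s['t']); W=cloud(f); z=W[...,2]; X=W[...,0];Y=W[...,1]
hsv=cv2.cvtColor(f['img'],cv2.COLOR_RGB2HSV); h,sa,v=[hsv[...,i] for i in range(3)]
y0=s['tcp_pos'][1]
c=(X>.41)&(X<.47)&(abs(Y-y0)<.045)
P=W[c&(z>.039)&(z<.046)&(sa<70)]; print('deck',len(P),np.percentile(P,[1,99],0).round(4).tolist() if len(P) else '')
m=(z>.035)&(z<.12)&(sa>150)&(h>4)&(h<15)&(X>.43)&(X<.46)&(abs(Y-y0)<.04); print('handle',np.percentile(W[m],[1,50,99],0).round(4).tolist())
m=(z>.036)&(z<.05)&(X>.365)&(X<.402)&(Y>-.06)&(Y<.04)&(sa>60); P=W[m]
if len(P): print('brass',len(P),np.percentile(P,[1,50,99],0).round(4).tolist())
g=grab('side','s_%.1f.png'%s['t']); W=cloud(g); z=W[...,2]; X=W[...,0];Y=W[...,1]
hsv=cv2.cvtColor(g['img'],cv2.COLOR_RGB2HSV); sa=hsv[...,1]
P=W[(X>.405)&(X<.47)&(abs(Y-y0)<.05)&(z>.039)&(z<.046)&(sa<70)]; print('side deck',len(P),np.percentile(P,[1,50,99],0).round(4).tolist())
E
python3 m.py
```

```text
9.675 [ 0.43074458 -0.06479243  0.05768981] [-0.44663314  0.92872492  5.44104545] 30.48679504163374
deck 3557 [[0.4275, -0.0953, 0.0395], [0.4557, -0.0369, 0.0451]]
handle [[0.4355, -0.0777, 0.0473], [0.4433, -0.0645, 0.0725], [0.4453, -0.0522, 0.0895]]
brass 3 [[0.3931, -0.0105, 0.0361], [0.3934, -0.0092, 0.0362], [0.3934, -0.0075, 0.0369]]
side deck 130 [[0.4074, -0.091, 0.0394], [0.4214, -0.0485, 0.0436], [0.4532, -0.0339, 0.0458]]
```

Emit:
jog_arm --pt "-1 -0.2 -10 -0.3 0" --pt "-1 -0.2 -10 0 0" --pt "-1 -0.1 -5 0 0" --pt "-1 0 0 0 0"

```text
t: 10.28
tcp_pos: [0.4299, -0.0402, 0.0577]
tcp_rot: [-3.141, -0.011, 0.0]
wrist_force: [-0.5, 1.5, 2.0]
grip_width: 0.0254
grasp_force: 30.2
```

Emit:
jog_arm --pt "-1 -0.1 -3 0 0" --pt "-1 -0.1 -3 0 0" --pt "-1 -0.1 -3 0 0" --pt "-1 0 0 0 0"

```text
t: 10.78
tcp_pos: [0.4296, -0.0317, 0.0577]
tcp_rot: [-3.141, -0.01, 0.0]
wrist_force: [-0.2, 1.0, 0.2]
grip_width: 0.0257
grasp_force: 30.1
```

```bash
python3 m.py
```

```text
10.775 [ 0.42959541 -0.03165441  0.05774663] [-0.22276439  0.9843974   0.16710625] 30.08492449314872
deck 3600 [[0.4264, -0.0621, 0.0394], [0.4548, -0.0037, 0.0449]]
handle [[0.4346, -0.0445, 0.0477], [0.4421, -0.0314, 0.0724], [0.4441, -0.0192, 0.0897]]
brass 135 [[0.3786, -0.0291, 0.0421], [0.3827, -0.0197, 0.0436], [0.39, -0.0139, 0.0449]]
side deck 143 [[0.4054, -0.0599, 0.0391], [0.4204, -0.0143, 0.0434], [0.4521, 0.0004, 0.0459]]
```

Emit:
jog_arm --pt "-1 0 -2 0 0" --pt "-1 -0.1 -2 0 0" --pt "-1 0 0 0 0"

```text
t: 11.25
tcp_pos: [0.4295, -0.0281, 0.0578]
tcp_rot: [3.141, 0.009, -0.0]
wrist_force: [0.9, -3.0, 0.6]
grip_width: 0.0258
grasp_force: 30.2
```

Emit:
jog_arm --pt "-1 0 -2 0 0" --pt "-1 -0.1 -1 0 0" --pt "-1 0 0 0 0"

```text
t: 11.62
tcp_pos: [0.4294, -0.0248, 0.0578]
tcp_rot: [-3.141, -0.009, -0.0]
wrist_force: [0.5, -2.5, -0.3]
grip_width: 0.0256
grasp_force: 30.2
```

```bash
python3 m.py
```

```text
11.625 [ 0.42940661 -0.02480778  0.05777846] [ 0.45954101 -2.53398005 -0.32165239] 30.17974196587602
deck 3612 [[0.4262, -0.0554, 0.0394], [0.4546, 0.003, 0.045]]
handle [[0.4343, -0.0377, 0.0475], [0.4419, -0.025, 0.0726], [0.444, -0.0125, 0.0896]]
brass 131 [[0.3781, -0.0297, 0.0422], [0.3809, -0.0122, 0.0437], [0.3904, -0.007, 0.0449]]
side deck 141 [[0.4064, -0.0538, 0.0391], [0.4209, -0.009, 0.0433], [0.4522, 0.0066, 0.0456]]
```

Resistance has started on the first roller. Continuing finely.

Emit:
jog_arm --pt "-1 0 -1 0 0" --pt "-1 0 -1 0 0" --pt "-1 0 0 0 0"

```text
t: 12.1
tcp_pos: [0.4294, -0.0227, 0.0578]
tcp_rot: [-3.141, -0.009, 0.0]
wrist_force: [1.0, -0.3, 0.7]
grip_width: 0.0255
grasp_force: 30.1
```

Emit:
jog_arm --pt "-1 0 -1 0 0" --pt "-1 0 -1 0 0" --pt "-1 0 0 0 0"

```text
t: 12.48
tcp_pos: [0.4294, -0.0207, 0.0578]
tcp_rot: [-3.141, -0.009, 0.0]
wrist_force: [0.1, -0.2, -0.5]
grip_width: 0.0255
grasp_force: 30.2
```

```bash
python3 m.py
```

```text
12.475 [ 0.42935209 -0.02067008  0.05776813] [ 0.05074703 -0.20003543 -0.50573328] 30.15137915030209
deck 3594 [[0.4262, -0.0512, 0.0395], [0.4544, 0.0072, 0.0451]]
handle [[0.4343, -0.0335, 0.0476], [0.4419, -0.0205, 0.0726], [0.4439, -0.0082, 0.0896]]
brass 181 [[0.3783, -0.0307, 0.0426], [0.3814, -0.0081, 0.0437], [0.3897, -0.0029, 0.045]]
side deck 143 [[0.4057, -0.0476, 0.0394], [0.4199, -0.0042, 0.0433], [0.4518, 0.0122, 0.0457]]
```

Emit:
jog_arm --pt "-1 0 -1 0 0" --pt "-1 0 -1 0 0" --pt "-1 0 0 0 0"

```text
t: 12.95
tcp_pos: [0.4294, -0.0188, 0.0578]
tcp_rot: [-3.141, -0.009, -0.0]
wrist_force: [0.1, 0.4, -0.0]
grip_width: 0.0259
grasp_force: 30.1
```

Emit:
jog_arm --pt "-1 0 -1 -0.3 0" --pt "-1 0 0 0 0" --pt "-1 0 0 0 0"

```text
t: 13.32
tcp_pos: [0.4294, -0.0179, 0.0581]
tcp_rot: [-3.142, -0.009, -0.0]
wrist_force: [-0.6, 0.9, -0.7]
grip_width: 0.0255
grasp_force: 30.1
```

```bash
python3 m.py
```

```text
13.325 [ 0.4293926  -0.01787185  0.05811387] [-0.62143046  0.90119396 -0.74960773] 30.09103196367505
deck 3570 [[0.4262, -0.0471, 0.0394], [0.4544, 0.0113, 0.045]]
handle [[0.4341, -0.0307, 0.0481], [0.4419, -0.0177, 0.0727], [0.4439, -0.0054, 0.0897]]
brass 200 [[0.3785, -0.0317, 0.0414], [0.3817, -0.009, 0.0437], [0.388, -0.0013, 0.045]]
side deck 153 [[0.4058, -0.0428, 0.0394], [0.4207, -0.0006, 0.0435], [0.4518, 0.015, 0.0458]]
```

Deck is at about −0.017, with the ball dropping in. I'll ease the grip briefly so it centres.

Emit:
jog_arm --pt "-0.25 0 0 0 0" --pt "-0.25 0 0 0 0" --pt "-0.25 0 0 0 0" --pt "-0.25 0 0 0 0"

```text
t: 13.92
tcp_pos: [0.4294, -0.0179, 0.0581]
tcp_rot: [3.142, 0.009, -0.0]
wrist_force: [-0.3, 0.8, -0.2]
grip_width: 0.0321
grasp_force: 0.0
```

```bash
python3 m.py
```

```text
13.925 [ 0.42938048 -0.01791394  0.05812443] [-0.33842101  0.79274014 -0.24996135] 0.0
deck 3733 [[0.415, -0.0449, 0.0396], [0.4543, 0.0134, 0.0449]]
handle [[0.4353, -0.028, 0.0477], [0.4421, -0.0164, 0.0727], [0.4439, -0.0043, 0.0895]]
brass 219 [[0.3781, -0.0324, 0.0423], [0.3818, -0.0223, 0.0436], [0.3875, -0.0015, 0.0452]]
side deck 150 [[0.4062, -0.0403, 0.0393], [0.4215, 0.0021, 0.0436], [0.4518, 0.0178, 0.0458]]
```

Emit:
jog_arm --pt "-0.25 0 -1 0 0" --pt "-0.25 0 -1 0 0" --pt "-0.25 0 0 0 0"

```text
t: 14.4
tcp_pos: [0.4294, -0.0158, 0.0581]
tcp_rot: [-3.142, -0.01, -0.0]
wrist_force: [0.1, -0.1, 0.3]
grip_width: 0.0321
grasp_force: 0.0
```

```bash
python3 m.py
```

```text
14.4 [ 0.42936961 -0.01581798  0.05811102] [ 0.09920805 -0.09120664  0.31040646] 0.0
deck 3726 [[0.4159, -0.0447, 0.0395], [0.4543, 0.0134, 0.045]]
handle [[0.4367, -0.028, 0.0471], [0.4422, -0.0165, 0.0724], [0.4439, -0.0053, 0.0897]]
brass 222 [[0.3786, -0.0321, 0.042], [0.3819, -0.0123, 0.0437], [0.3875, -0.0012, 0.045]]
side deck 148 [[0.4062, -0.0437, 0.0391], [0.4206, -0.0, 0.0431], [0.4525, 0.0185, 0.0458]]
```

The deck stayed at −0.0157, which matches the roller midpoint, so the ball is in the notch. Regripping.

Emit:
jog_arm --pt "-1 0 0 0 0" --pt "-1 0 0 0 0" --pt "-1 0 0 0 0" --pt "-1 0 0 0 0" --newtons 25

```text
t: 15.0
tcp_pos: [0.4294, -0.0159, 0.0581]
tcp_rot: [3.142, 0.009, 0.0]
wrist_force: [0.2, -0.7, 1.2]
grip_width: 0.0261
grasp_force: 24.6
```

```bash
python3 m.py; T=$(ls -t pics/s_*.png|head -1); python3 -c "
import cv2;a=cv2.imread('$T')[210:300,265:385];cv2.imwrite('pics/fin.png',cv2.resize(a,(800,600),interpolation=cv2.INTER_CUBIC))"
```

```text
15.0 [ 0.42938249 -0.01589969  0.05812955] [ 0.20182517 -0.67196418  1.17626334] 24.559700589834392
deck 3557 [[0.426, -0.0448, 0.0394], [0.4543, 0.0136, 0.045]]
handle [[0.4341, -0.0289, 0.0475], [0.4419, -0.0161, 0.0726], [0.4439, -0.0034, 0.0894]]
brass 218 [[0.3782, -0.0322, 0.0424], [0.3817, -0.0222, 0.0437], [0.3881, -0.0015, 0.0449]]
side deck 147 [[0.406, -0.0431, 0.0393], [0.4214, -0.0001, 0.043], [0.4528, 0.0175, 0.0457]]
```

View pics/fin.png

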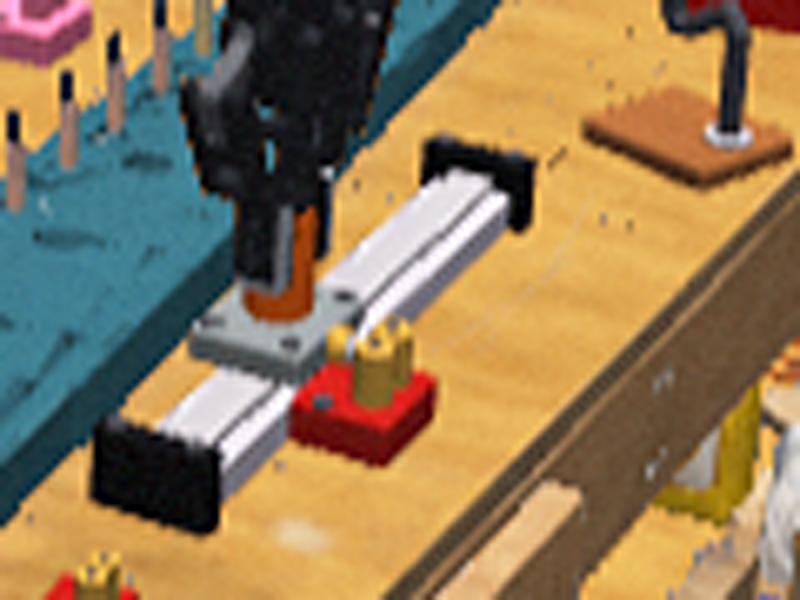

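The final crop shows the handle down on the deck at (280,300) and the ball's tube at (345,345), facing the two rollers at (375,350). Handing in.

```bash
python3 -c "
from plant import env
print(env.job_done())"
```

```text
the job is handed in; nothing more can be done
None
```

I handed the job in at about 15 s: the handle is down on the carriage post, the carriage sits within about 1 mm of the notch by the camera, and the gripper still holds the handle at about 25 N; no verdict came back.

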